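Put the brass bar away and shut the stock case

ROBOT

A 6-joint arm with a two-finger parallel gripper is mounted at the origin on a cart in front of the work surface, level with it; the furniture and walls round the work are solid. World frame = base frame: x ahead of the robot, y to its left, z up, the work surface at z = 0. Lengths are in m, angles in rad, forces in N, time in s.
With the tool pointing down it reaches from about 0.25 to 0.775 m from the base axis. Payload 4 kg.
Tool frame: the origin (TCP) lies midway between the tips of the shut fingers; the grasp point (between the pads) lies 19 mm behind it; z points along the fingers, y is the line along which they close (so a half turn about z gives the same grasp; the last joint's range is limited). The gripper opens to 94 mm and grips with 3 to 60 N. Pads are 16 mm wide; open, the fingers measure 119 mm over their backs; the gripper's body (75 mm by 177 mm) begins 78 mm behind the grasp point.
Start: joints at [-1.286, 0.087, 1.371, -0, 1.684, -0.103], TCP at [0.208, -0.509, 0.206] pointing down, gripper open.
Joint ranges: [-3.1, 3.1], [-0.76, 2.03], [0.27, 2.55], [-1.08, 4.22], [0.17, 2.65], [-2.57, 2.57]. Speed limits (rad/s): [2.79, 2.79, 3.14, 3.14, 3.14, 3.14].

INTERFACE

Orientations are given as a rotation vector (axis times angle).
In Python, from bench import env, eyes, job_done gives the robot as it stands.
- The arm moves only by the tool drive_tool, never from a script. Its arguments are lists of equal length, an entry for each row: "fingers": the opening, from 0 (shut) to 1 (fully open); "travel": the shift along the world's x, y, z in m, a list of three; "delta_rot": the turn, a rotation vector about the world's x, y, z in rad, a list of three. A call has 1 to 8 rows; each row shifts and turns the commanded pose from where the row before left it; what a row does not reach is not made up. A row lasts 1/10 s, in which the tool goes at most 50 mm and 8.59 degrees, less where a joint would pass 70% of its speed; a pose out of reach is approached as far as the arm can. A call with a gripper value outside its range is refused whole. The fingers move at their own pace and stop on an object; the grip force is fixed at half the most. Time passes only in rows, so rows that do not move let the fingers close. It gives the time, the measured TCP pose, the force and the opening at its end, in the units of the state.
- env.observe(): the state, without advancing time (a new reading comes with each control period).
- eyes.get_image(name): name is "scene" or "top" or "wrist"; returns the picture (400x640x3 uint8, red, green, blue); there is no depth.
- eyes.get_calibration(name): a dict with "mtx" (3x3 intrinsics, pixels), "world_to_cam" (4x4, takes a point from world to camera coordinates). Camera axes: x right, y down, z forward; pixel columns grow to the right and rows downward; lengths in m; the calibration is good to about 2 mm. A picture is of the moment at which its call begins: read the wrist's pose just before it. get_calibration takes no time and is no camera call; for the wrist camera it gives the pose at the moment of the call.
- job_done(): hands the job in, once; it reports no verdict.
The state is a dict: "time_s": time; "joint_positions": joint angles; "qd": joint speeds; "effort": joint torques, N m; "eef_pos": TCP position; "eef_rot": TCP orientation; "wrist_force": force on the tool from outside, world axes, zero at the start; "torque": the same for the moment, N m; "grip_width": finger opening in m.
Only numpy, scipy, OpenCV 4.12 (cv2) and the standard library are available. Lean on these libraries where they do the work, as an engineer would, in place of code of your own. Each camera call takes 0.05 s, during which the arm holds its last target. There are 200 camera calls.

TASK

Lay the loose brass bar down inside the open bay of the wooden stock case (do not drop it in), then push the blue sliding hatch along its rails past the catch until it is fully home against the end frame and stays there. Be gentle where the hatch lands: stop as soon as it is home and do not ram its rubber buffer into the frame. Leave the small pot, the flux cup and the pliers where they are.

Things in the scene. Friction and masses are not known exactly. Their poses are not given: they have to be found in the camera images.
- ingot: the loose brass bar: a rod 9 mm wide (x), 48 mm long (y), 8 mm high, 30 g, lying on the worktop; origin at the centre of its underside
- case: wooden stock case fixed to the worktop, 110 mm (x) by 260 mm (y), top at z = 50 mm; origin at the centre of its underside, z up. The half at -y is a solid deck where the open hatch parks, the half at +y the open bay. Aluminium rails run along both long sides up to z = 62 mm, their inner lips 44 mm either side of the centre line
- case_bay (a point): centre of the bay's floor, at (0, 56, 30) mm in the case's frame, same axes; the bay is 98 mm (x) by 112 mm (y) inside, its floor 30 mm above the worktop and 20 mm below the case's top. At the start the hatch and its tongue overhang up to 33 mm of its -y side, the end frame up to 8 mm of its +y side
- case_end (a point): centre of the case's +y end at its top, (0, 130, 50) mm in the case's frame. Here stands the aluminium end frame, 84 mm wide (x), 16 mm deep, up to z = 76 mm, with a spring roller catch in its middle slot. It is adjustable: the face on which the hatch lands lies anywhere from 10 to 26 mm to the -y side of this point and is not measured
- hatch: blue sliding hatch, a slab 90 mm (x) by 130 mm (y) by 6 mm, 0.25 to 0.45 kg, in the rails 51 mm above the worktop; origin at the centre of its underside, axes as the case's. It slides along the case's y only, closes towards +y, starts open (102 to 113 mm to go, less up to 16 mm by the end frame), drags with 1.5 N plus 15 N per m/s, and stays where it is left
- hatch_handle (a point): middle of the wooden handle block on the hatch's centre, 44 mm (x) by 12 mm (y) by 26 mm high: 70 mm above the worktop, the block's top at 83 mm, the slab's top at 57 mm, a low brass foot plate (52 by 22 mm) up to 60 mm. Push its -y face, or pinch it across y
- buffer: rubber buffer on the hatch's front end; origin at the lower edge of its front face, 69 mm to +y of the hatch's origin. In the last 8 mm a brass tongue above it must snap past the roller catch (push about 9 N, least load at the crest), which then holds the hatch home with about 4 N, the buffer on the end frame. It gives about 1 mm per 10 N; the force on it must stay below 20 N
- pot: small white screw pot, 47 mm across, 16 mm high, standing beyond the case's -y end; leave alone; origin under its centre
- cup: small dark flux cup, 28 mm across, 17 mm high, in front of the case; leave alone; origin under its centre
- pliers: pliers with black grips, 53 by 144 by 10 mm, lying in front of the case; leave alone; origin under their centre

How it is judged:
By the outcome, as a careful person would: the job done as asked, in the order asked, and still so for the second after the job is handed in, with the robot touching nothing.
It also fails if it takes over 70 s, if anything falls off the work surface, if the arm or the gripper's body presses on something with over 40 N, if the wrist force passes 120 N, or if a joint passes its speed limit or range.

## Working session

There is one attempt and no reset: what is moved stays moved. The work goes in short steps, Python scripts to look and compute and a tool call to move; the robot and the scene stay as the last step left them, time stands still between calls to the robot, and variables do not carry over. Pictures are saved under pics/ and viewed, on a budget of 10 in all, crops included, one or two more only if the job needs it, and the job is handed in when it is done.

Besides the shell and the picture viewer there is one more tool, called after "Emit:" in YAML: its name, and indented under it one key for each argument. drive_tool: Moves the arm, as the interface text tells. Its arguments: {"type":"object","properties":{"fingers":{"type":"array","items":{"type":"number"}},"travel":{"type":"array","items":{"type":"array","items":{"type":"number"}}},"delta_rot":{"type":"array","items":{"type":"array","items":{"type":"number"}}}},"required":["fingers","travel","delta_rot"]}

```bash
mkdir -p pics
cat > h.py <<'E'
import numpy as np, cv2
from bench import env, eyes, job_done
def snap(n,f):
    c=eyes.get_calibration(n); im=eyes.get_image(n)
    cv2.imwrite(f'pics/{f}.png',im[:,:,::-1]); np.savez(f'pics/{f}.npz',K=c['mtx'],T=c['world_to_cam']); return im,c
def ray(f,uv,z):
    d=np.load(f'pics/{f}.npz');K,T=d['K'],d['T'];R,t=T[:3,:3],T[:3,3]
    o=-R.T@t; r=R.T@np.linalg.inv(K)@np.array([uv[0],uv[1],1.]); return o+r*(z-o[2])/r[2]
def proj(f,p):
    d=np.load(f'pics/{f}.npz');q=d['T'][:3,:3]@np.array(p)+d['T'][:3,3];q=d['K']@q;return q[:2]/q[2]
E
python3 - <<'E'
from h import *
print(env.observe())
for n in('scene','top'):
    im,c=snap(n,n+'0'); R=c['world_to_cam']; print(n,-R[:3,:3].T@R[:3,3],R[2,:3],c['mtx'][0,0])
E
```

```text
{'time_s': 0.0, 'joint_positions': array([-1.28609518e+00,  8.79414355e-02,  1.37223033e+00, -2.75602428e-05,
        1.68357685e+00, -1.03106886e-01]), 'qd': array([-1.63347127e-05, -1.01520785e-03,  3.91030969e-04,  1.10859597e-03,
       -1.09742783e-03,  8.88052759e-04]), 'effort': array([ 3.66743243e-04, -3.40187788e+01, -3.02425539e+01,  7.16445479e-02,
        3.30159289e-02, -1.74574088e-04]), 'eef_pos': array([ 0.2078197 , -0.50864571,  0.20432372]), 'eef_rot': array([-3.08061397e+00, -6.04939300e-01,  3.49674874e-04]), 'wrist_force': array([ 0.85343269, -0.47181156, -0.03157531]), 'torque': array([ 0.0380781 ,  0.05282743, -0.0126174 ]), 'grip_width': 0.09409784874331356}
scene [-0.20359579 -0.65208903  0.58102585] [ 0.7056687   0.47979362 -0.52137297] 426.1264011558262
top [ 0.38121577 -0.19344847  0.97681284] [ 0.11924876 -0.01483073 -0.99275364] 421.93413445834494
```

View pics/top0.png

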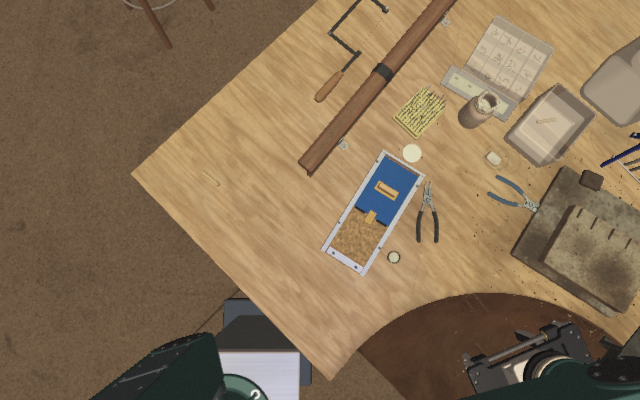

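View pics/scene0.png

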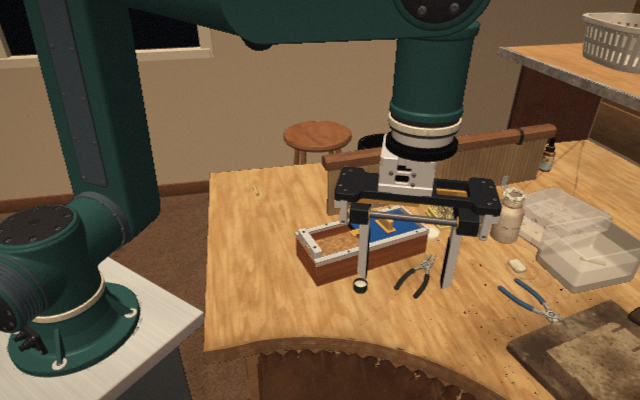

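Top view: case from (390,155) to (350,265), +y end lower-left with the end frame near (345,262); the pot is at (412,153), the cup at (394,257) and the pliers at (428,212). Bar candidate near (218,183), also at (255,190) in the scene view. I'll zoom in.

Run:
```python
from h import *
t=cv2.imread('pics/top0.png');s=cv2.imread('pics/scene0.png')
a=cv2.resize(t[140:290,300:450],None,fx=4,fy=4,interpolation=cv2.INTER_CUBIC)
b=cv2.resize(t[165:205,195:245],(200,160),interpolation=cv2.INTER_CUBIC)
c=cv2.resize(s[170:210,235:285],(200,160),interpolation=cv2.INTER_CUBIC)
d=cv2.resize(t[140:185,470:520],(200,180),interpolation=cv2.INTER_CUBIC)
o=np.zeros((600,800,3),np.uint8);o[:,:600]=a;o[:160,600:]=b;o[160:320,600:]=c;o[320:500,600:]=d
cv2.imwrite('pics/zoom0.png',o)
print(ray('top0',(218,183),.004),ray('scene0',(255,190),.004))
for p in [(385,152),(424,174),(364,274),(322,248)]: print(p,ray('top0',p,.062))
```

```text
[0.52803302 0.03210677 0.004     ] [0.54165185 0.05257209 0.004     ]
(385, 152) [ 0.59063414 -0.3480191   0.062     ]
(424, 174) [ 0.54165907 -0.43351762  0.062     ]
(364, 274) [ 0.32401624 -0.29890562  0.062     ]
(322, 248) [ 0.37899617 -0.20887179  0.062     ]
```

View pics/zoom0.png

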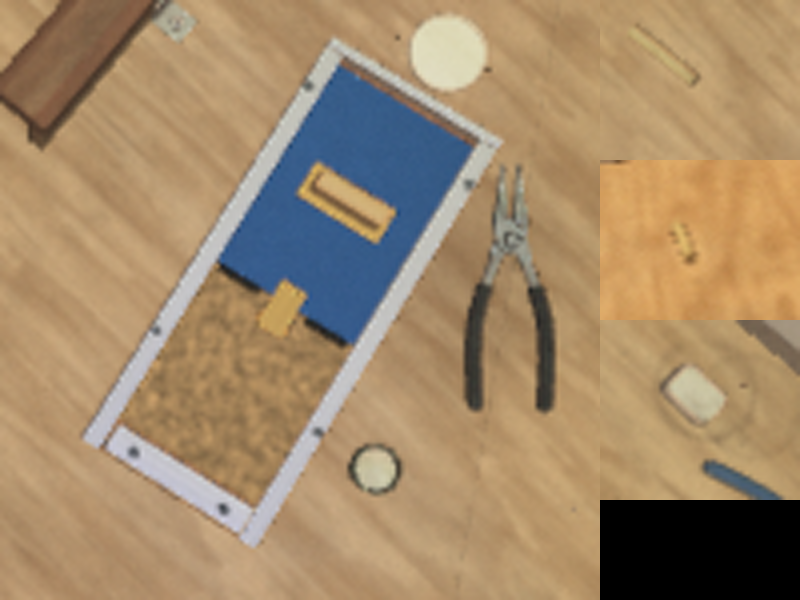

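The zoom shows the bar running from (202.5,172) to (219.5,185) in the top picture, the bay clear at its +y side, and the hatch open with its handle near (386,190).

Run:
```python
from h import *
a=ray('top0',(202.3,172),.006);b=ray('top0',(219.3,185),.006)
d=a-b;print('bar',a,b,(a+b)/2,np.linalg.norm(d),np.degrees(np.arctan2(d[1],d[0])))
c=[ray('top0',(u/4+299.6,v/4+139.6),.062) for u,v in[(335,40),(500,140),(252,545),(85,440)]]
c=np.array(c);m=c.mean(0);y=(c[2]+c[3]-c[0]-c[1])/2;print('case',m,np.linalg.norm(y),np.degrees(np.arctan2(y[1],y[0])),np.linalg.norm(c[0]-c[1]))
h=np.array([ray('top0',(u/4+299.6,v/4+139.6),.06) for u,v in[(318,163),(397,210),(380,243),(297,194)]]);print('plate',h.mean(0))
# wrist cam pose relative to tool
from scipy.spatial.transform import Rotation as Ro
o=env.observe();R=Ro.from_rotvec(o['eef_rot']).as_matrix();T=eyes.get_calibration('wrist')['world_to_cam']
cp=-T[:3,:3].T@T[:3,3];print('cam in tool',R.T@(cp-o['eef_pos']),'\n',(T[:3,:3]@R).round(3), R[:,1])
```

```text
bar [0.55338315 0.06881381 0.006     ] [0.52306325 0.02849342 0.006     ] [0.5382232  0.04865361 0.006     ] 0.050448288217961934 53.057762499747376
case [ 0.458013   -0.32037998  0.062     ] 0.2602459529241665 147.8508240255557 0.10617334241990763
plate [ 0.50544088 -0.35055142  0.06      ]
cam in tool [ 0.07839079 -0.00051741 -0.17963205] 
 [[-0.     1.    -0.001]
 [-0.963 -0.    -0.271]
 [-0.271  0.001  0.963]] [ 0.37812766 -0.92575139 -0.00196076]
```

Emit:
drive_tool:
  fingers: [1, 1, 1, 1, 1, 1, 1, 1]
  travel:
    - [0.0206, 0.0349, 0]
    - [0.0206, 0.0349, 0]
    - [0.0206, 0.0349, 0]
    - [0.0206, 0.0349, 0]
    - [0.0206, 0.0349, 0]
    - [0.0206, 0.0349, 0]
    - [0.0206, 0.0349, 0]
    - [0.0206, 0.0349, 0]
  delta_rot:
    - [0, 0, 0.0336]
    - [0, 0, 0.0336]
    - [0, 0, 0.0336]
    - [0, 0, 0.0336]
    - [0, 0, 0.0336]
    - [0, 0, 0.0336]
    - [0, 0, 0.0336]
    - [0, 0, 0.0336]

```text
time_s: 0.9
eef_pos: [0.3731, -0.2283, 0.2051]
eef_rot: [-2.973, -1.015, 0.0]
wrist_force: [0.9, 0.2, 0.5]
grip_width: 0.0939
```

Emit:
drive_tool:
  fingers: [0.6, 0.6, 0.6, 0.6, 0.6, 0.6, 0.5, 0.5]
  travel:
    - [0.0206, 0.0349, 0]
    - [0.0206, 0.0349, 0]
    - [0.0206, 0.0349, 0]
    - [0.0206, 0.0349, 0]
    - [0.0206, 0.0349, 0]
    - [0.0206, 0.0349, 0]
    - [0.0206, 0.0349, 0]
    - [0.0206, 0.0349, 0]
  delta_rot:
    - [0, 0, 0.0336]
    - [0, 0, 0.0336]
    - [0, 0, 0.0336]
    - [0, 0, 0.0336]
    - [0, 0, 0.0336]
    - [0, 0, 0.0336]
    - [0, 0, 0.0336]
    - [0, 0, 0.0336]

```text
time_s: 1.7
eef_pos: [0.5379, 0.0509, 0.2049]
eef_rot: [-2.81, -1.405, 0.001]
wrist_force: [-0.2, -0.6, 0.8]
grip_width: 0.0473
```

Emit:
drive_tool:
  fingers: [0.5, 0.5]
  travel:
    - [0, 0, 0]
    - [0, 0, 0]
  delta_rot:
    - [0, 0, 0]
    - [0, 0, 0]

```text
time_s: 1.9
eef_pos: [0.5373, 0.0497, 0.2046]
eef_rot: [-2.81, -1.404, 0.003]
wrist_force: [-0.1, -0.8, 0.2]
grip_width: 0.0471
```

Run:
```python
from h import *
o=env.observe();print(o['eef_pos'],o['eef_rot'],o['joint_positions'],o['wrist_force'])
snap('wrist','w1')
```

```text
[0.53726433 0.04974529 0.20455905] [-2.80982704 -1.40432468  0.00331865] [-1.23500881e-02  6.57763850e-02  1.39543666e+00 -6.41162676e-04
  1.68242826e+00  6.31415582e-01] [-0.06101117 -0.78169766  0.22971258]
```

View pics/w1.png

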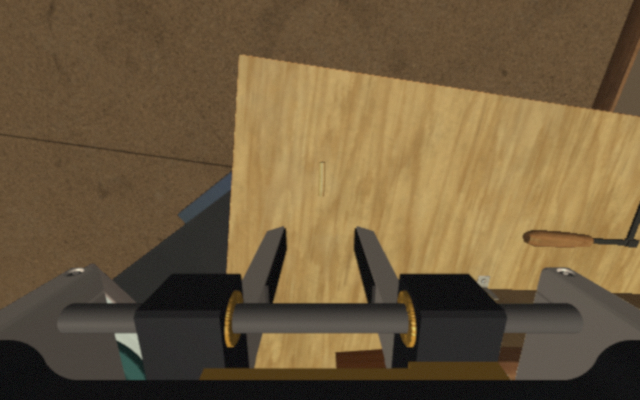

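The bar is at about (322,178) in the wrist view, 34 px long, nearly aligned with the image's vertical, between the finger directions.

Run:
```python
from h import *
im=cv2.imread('pics/w1.png');c=im[150:205,295:350].astype(int)
g=cv2.GaussianBlur(im,(41,41),0)[150:205,295:350].astype(int)
for r in (8,12,16,20,28,36,40,44,46,48): print(150+r, c[r,18:36].sum(1).tolist())
print(np.load('pics/w1.npz')['K'])
a=ray('w1',(322,161),.008);b=ray('w1',(322,196),.008);print(a,b,(a+b)/2,np.linalg.norm(a-b))
```

```text
158 [403, 394, 397, 405, 407, 405, 414, 416, 409, 411, 401, 400, 413, 415, 415, 418, 423, 422]
162 [385, 388, 407, 407, 401, 392, 370, 359, 353, 354, 334, 327, 371, 407, 420, 420, 423, 427]
166 [385, 403, 407, 412, 409, 403, 411, 436, 463, 456, 425, 380, 388, 419, 427, 428, 439, 435]
170 [390, 403, 411, 412, 421, 409, 421, 437, 459, 455, 427, 375, 393, 436, 442, 441, 445, 444]
178 [415, 421, 432, 443, 443, 430, 422, 433, 454, 457, 421, 386, 404, 440, 444, 447, 440, 437]
186 [415, 420, 436, 438, 439, 417, 430, 455, 458, 436, 395, 376, 408, 436, 449, 451, 450, 446]
190 [410, 415, 425, 430, 425, 410, 429, 450, 454, 423, 384, 377, 411, 429, 433, 444, 444, 435]
194 [409, 416, 430, 436, 423, 401, 409, 424, 419, 398, 364, 395, 441, 448, 452, 448, 432, 424]
196 [410, 423, 430, 438, 439, 434, 434, 431, 432, 413, 398, 424, 439, 447, 439, 439, 430, 416]
198 [412, 421, 430, 440, 446, 447, 446, 442, 438, 442, 438, 439, 439, 435, 433, 428, 422, 417]
[[276.97136764   0.         319.87180846]
 [  0.         276.97136764 199.29930356]
 [  0.           0.           1.        ]]
[0.55496384 0.0695824  0.008     ] [0.52548618 0.03014602 0.008     ] [0.54022501 0.04986421 0.008     ] 0.04923576325040956
```

Emit:
drive_tool:
  fingers: [0.4, 0.4, 0.4, 0.4, 0.4, 0.4, 0.4]
  travel:
    - [0.0024, -0.0003, -0.03]
    - [0, 0, -0.04]
    - [0, 0, -0.04]
    - [0, 0, -0.035]
    - [0, 0, -0.02]
    - [0, 0, -0.015]
    - [0, 0, 0]
  delta_rot:
    - [0, 0, 0]
    - [0, 0, 0]
    - [0, 0, 0]
    - [0, 0, 0]
    - [0, 0, 0]
    - [0, 0, 0]
    - [0, 0, 0]

```text
time_s: 2.65
eef_pos: [0.5372, 0.0474, 0.0229]
eef_rot: [-2.811, -1.398, 0.008]
wrist_force: [0.0, -0.3, -0.5]
grip_width: 0.0372
```

Emit:
drive_tool:
  fingers: [0.4, 0.4, 0.4, 0.4]
  travel:
    - [0, 0, -0.007]
    - [0, 0, -0.007]
    - [0, 0, -0.005]
    - [0, 0, 0]
  delta_rot:
    - [0, 0, 0]
    - [0, 0, 0]
    - [0, 0, 0]
    - [0, 0, 0]

```text
time_s: 3.05
eef_pos: [0.5396, 0.0488, 0.006]
eef_rot: [-2.811, -1.402, 0.001]
wrist_force: [-0.6, -0.5, -0.3]
grip_width: 0.0376
```

Emit:
drive_tool:
  fingers: [0.4, 0.4, 0, 0, 0, 0, 0, 0]
  travel:
    - [0, 0, -0.002]
    - [0, 0, 0]
    - [0, 0, 0]
    - [0, 0, 0]
    - [0, 0, 0]
    - [0, 0, 0]
    - [0, 0, 0]
    - [0, 0, 0]
  delta_rot:
    - [0, 0, 0]
    - [0, 0, 0]
    - [0, 0, 0]
    - [0, 0, 0]
    - [0, 0, 0]
    - [0, 0, 0]
    - [0, 0, 0]
    - [0, 0, 0]

```text
time_s: 3.85
eef_pos: [0.5401, 0.049, 0.0046]
eef_rot: [2.811, 1.402, 0.0]
wrist_force: [-0.9, -0.3, 0.2]
grip_width: 0.0083
```

Emit:
drive_tool:
  fingers: [0, 0, 0, 0, 0, 0, 0, 0]
  travel:
    - [0, 0, 0.01]
    - [0, 0, 0.03]
    - [0, 0, 0.04]
    - [0, 0, 0.04]
    - [0, 0, 0.04]
    - [0, 0, 0.015]
    - [-0.01, -0.024, 0]
    - [-0.014, -0.033, 0]
  delta_rot:
    - [0, 0, 0]
    - [0, 0, 0]
    - [0, 0, 0]
    - [0, 0, 0]
    - [0, 0, 0]
    - [0, 0, 0]
    - [0, 0, 0.02]
    - [0, 0, 0.02]

```text
time_s: 4.65
eef_pos: [0.5161, -0.0077, 0.1795]
eef_rot: [2.78, 1.463, 0.001]
wrist_force: [0.4, -0.8, -0.8]
grip_width: 0.0081
```

Emit:
drive_tool:
  fingers: [0, 0, 0, 0, 0, 0, 0, 0]
  travel:
    - [-0.016, -0.038, 0]
    - [-0.016, -0.038, 0]
    - [-0.016, -0.038, 0]
    - [-0.016, -0.038, 0]
    - [-0.016, -0.038, 0]
    - [-0.016, -0.038, 0]
    - [-0.012, -0.028, 0]
    - [-0.008, -0.02, 0]
  delta_rot:
    - [0, 0, 0.02]
    - [0, 0, 0.024]
    - [0, 0, 0]
    - [0, 0, 0]
    - [0, 0, 0]
    - [0, 0, 0]
    - [0, 0, 0]
    - [0, 0, 0]

```text
time_s: 5.45
eef_pos: [0.3984, -0.2856, 0.1783]
eef_rot: [-2.75, -1.515, 0.002]
wrist_force: [0.5, 0.9, 0.2]
grip_width: 0.0085
```

Emit:
drive_tool:
  fingers: [0, 0, 0, 0]
  travel:
    - [0, 0, 0]
    - [0, 0, 0]
    - [0, 0, 0]
    - [0, 0, 0]
  delta_rot:
    - [0, 0, 0]
    - [0, 0, 0]
    - [0, 0, 0]
    - [0, 0, 0]

```text
time_s: 5.85
eef_pos: [0.4004, -0.2831, 0.1793]
eef_rot: [-2.748, -1.521, -0.0]
wrist_force: [0.4, 0.5, -1.2]
grip_width: 0.0085
```

Run:
```python
from h import *
o=env.observe();print(o['eef_pos'],o['eef_rot'],o['wrist_force'],o['grip_width'])
snap('wrist','w2')
```

```text
[ 0.40039201 -0.28305431  0.17933501] [-2.74834212e+00 -1.52123575e+00 -2.74090062e-04] [ 0.40092404  0.50480379 -1.20120199] 0.008521729825831109
```

View pics/w2.png

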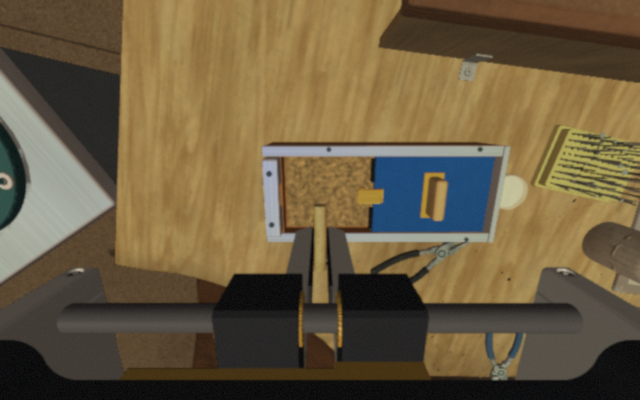

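The bar is firmly held between the tips (end at (320,206)). The case spans (263,147)–(508,147) on top and (264,241)–(492,241) below; the frame's inner edge is near x=282 and the hatch tongue's tip near x=357.

Run:
```python
from h import *
P=lambda u,v,z:ray('w2',(u,v),z)
c=np.array([P(508,147,.062),P(492,241.5,.062),P(264,242,.062),P(263,148,.062)])
print(c[:,:2].round(4)); m=c.mean(0)
y=(c[2]+c[3]-c[0]-c[1])/2;L=np.linalg.norm(y[:2]);y/=L;x=np.array([y[1],-y[0],0]);print('m',m,L,np.degrees(np.arctan2(y[1],y[0])),np.linalg.norm(c[0]-c[1]),np.linalg.norm(c[2]-c[3]))
def cf(p,c0=m): d=np.array(p)-c0; return (d@x*1e3).round(1),(d@y*1e3).round(1)
print('from top, case m .458 -.3204 ->',cf([.458,-.3204,.062]))
for n,u,v,z in[('frame in top',282,195,.076),('tongue tip',357,197,.06),('hatch front',373,190,.057),('hatch back',493,190,.057),('plate L',422,195,.06),('plate R',446,200,.06),('handle top L',433,200,.083),('handle top R',446,200,.083),('bar tip',320,206,.18),('roller',275,195,.076)]: print(n,cf(P(u,v,z)),P(u,v,z)[:2])
o=env.observe();print('tcp',cf(o['eef_pos']))
im=cv2.imread('pics/w2.png');cv2.imwrite('pics/z2.png',cv2.resize(im[135:255,255:515],(780,360),interpolation=cv2.INTER_CUBIC))
```

```text
[[ 0.5966 -0.3439]
 [ 0.5401 -0.4366]
 [ 0.3149 -0.296 ]
 [ 0.3763 -0.2071]]
m [ 0.45697736 -0.32088002  0.062     ] 0.26239041681322095 148.09810897762605 0.10855039200199439 0.10817048696141547
from top, case m .458 -.3204 -> (np.float64(0.9), np.float64(-0.6))
frame in top (np.float64(6.2), np.float64(108.6)) [ 0.36807704 -0.25823627]
tongue tip (np.float64(-0.6), np.float64(27.0)) [ 0.43371706 -0.3071172 ]
hatch front (np.float64(6.7), np.float64(8.9)) [ 0.45292644 -0.31051495]
hatch back (np.float64(6.2), np.float64(-125.8)) [ 0.56708291 -0.38208022]
plate L (np.float64(1.5), np.float64(-45.5)) [ 0.49639086 -0.34367691]
plate R (np.float64(-4.4), np.float64(-73.0)) [ 0.51663354 -0.36321988]
handle top L (np.float64(2.2), np.float64(-48.7)) [ 0.49944375 -0.34473175]
handle top R (np.float64(2.1), np.float64(-62.1)) [ 0.51086118 -0.35188981]
bar tip (np.float64(25.9), np.float64(68.5)) [ 0.41252874 -0.26269677]
roller (np.float64(6.2), np.float64(116.0)) [ 0.36181035 -0.25430754]
tcp (np.float64(2.2), np.float64(68.0))
```

View pics/z2.png

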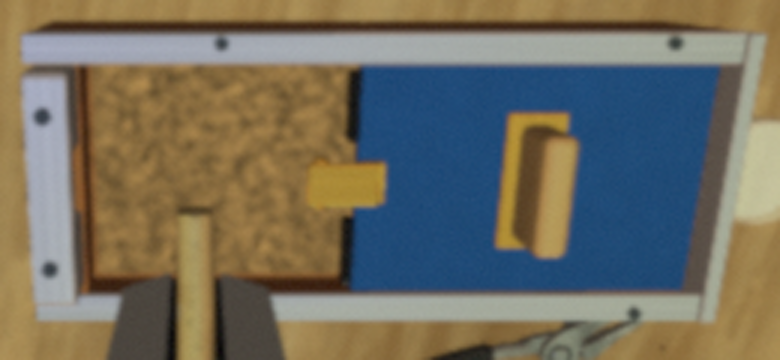

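Emit:
drive_tool:
  fingers: [0, 0, 0, 0, 0, 0, 0, 0]
  travel:
    - [0, 0, -0.03]
    - [0, 0, -0.04]
    - [0, 0, -0.03]
    - [0, 0, -0.02]
    - [0, 0, -0.01]
    - [0, 0, -0.008]
    - [0, 0, 0]
    - [0, 0, 0]
  delta_rot:
    - [0, 0, 0]
    - [0, 0, 0]
    - [0, 0, 0]
    - [0, 0, 0]
    - [0, 0, 0]
    - [0, 0, 0]
    - [0, 0, 0]
    - [0, 0, 0]

```text
time_s: 6.7
eef_pos: [0.4007, -0.2846, 0.0426]
eef_rot: [2.748, 1.518, 0.001]
wrist_force: [0.0, 0.0, -1.0]
grip_width: 0.0084
```

Emit:
drive_tool:
  fingers: [0, 0, 0]
  travel:
    - [0, 0, -0.003]
    - [0, 0, -0.002]
    - [0, 0, 0]
  delta_rot:
    - [0, 0, 0]
    - [0, 0, 0]
    - [0, 0, 0]

```text
time_s: 7.0
eef_pos: [0.4, -0.2841, 0.0366]
eef_rot: [2.75, 1.519, 0.0]
wrist_force: [-0.4, -1.0, -0.8]
grip_width: 0.0087
```

Emit:
drive_tool:
  fingers: [0, 0, 0]
  travel:
    - [0, 0, -0.001]
    - [0, 0, 0]
    - [0, 0, 0]
  delta_rot:
    - [0, 0, 0]
    - [0, 0, 0]
    - [0, 0, 0]

```text
time_s: 7.3
eef_pos: [0.4, -0.2841, 0.0355]
eef_rot: [2.75, 1.519, 0.0]
wrist_force: [0.4, -0.1, -1.5]
grip_width: 0.0084
```

Emit:
drive_tool:
  fingers: [0, 0, 0]
  travel:
    - [0, 0, -0.0007]
    - [0, 0, 0]
    - [0, 0, 0]
  delta_rot:
    - [0, 0, 0]
    - [0, 0, 0]
    - [0, 0, 0]

```text
time_s: 7.6
eef_pos: [0.4, -0.2841, 0.0348]
eef_rot: [2.75, 1.519, 0.0]
wrist_force: [1.1, 1.4, -0.5]
grip_width: 0.0079
```

Emit:
drive_tool:
  fingers: [0, 0, 0]
  travel:
    - [0, 0, -0.0006]
    - [0, 0, 0]
    - [0, 0, 0]
  delta_rot:
    - [0, 0, 0]
    - [0, 0, 0]
    - [0, 0, 0]

```text
time_s: 7.9
eef_pos: [0.4001, -0.2841, 0.0346]
eef_rot: [2.75, 1.519, 0.0]
wrist_force: [-0.3, 1.1, 2.8]
grip_width: 0.0085
```

Emit:
drive_tool:
  fingers: [0, 0, 0]
  travel:
    - [0, 0, -0.0006]
    - [0, 0, 0]
    - [0, 0, 0]
  delta_rot:
    - [0, 0, 0]
    - [0, 0, 0]
    - [0, 0, 0]

```text
time_s: 8.2
eef_pos: [0.4001, -0.2841, 0.0345]
eef_rot: [2.749, 1.519, 0.0]
wrist_force: [-2.0, 1.7, 5.8]
grip_width: 0.0084
```

The bar is resting on the bay floor (upward force rising). I'll open the fingers a little and lift.

Emit:
drive_tool:
  fingers: [0, 0.25, 0.25, 0.25, 0.25, 0.25, 0.25, 0.25]
  travel:
    - [0, 0, 0.0006]
    - [0, 0, 0]
    - [0, 0, 0]
    - [0, 0, 0.01]
    - [0, 0, 0.025]
    - [0, 0, 0.035]
    - [0, 0, 0.035]
    - [0, 0, 0.035]
  delta_rot:
    - [0, 0, 0]
    - [0, 0, 0]
    - [0, 0, 0]
    - [0, 0, 0]
    - [0, 0, 0]
    - [0, 0, 0]
    - [0, 0, 0]
    - [0, 0, 0]

```text
time_s: 9.0
eef_pos: [0.3999, -0.284, 0.176]
eef_rot: [2.749, 1.519, 0.0]
wrist_force: [-0.2, -0.6, 0.2]
grip_width: 0.0233
```

Emit:
drive_tool:
  fingers: [0.4, 0.4, 0.4, 0.4, 0.4, 0.4, 0.4]
  travel:
    - [0.02, -0.0127, 0]
    - [0.03, -0.0191, 0]
    - [0.03, -0.0191, 0]
    - [0.02, -0.0127, 0]
    - [0.006, -0.0038, 0]
    - [0, 0, 0]
    - [0, 0, 0]
  delta_rot:
    - [0, 0, 0]
    - [0, 0, 0]
    - [0, 0, 0]
    - [0, 0, 0]
    - [0, 0, 0]
    - [0, 0, 0]
    - [0, 0, 0]

```text
time_s: 9.7
eef_pos: [0.5054, -0.351, 0.1744]
eef_rot: [-2.749, -1.519, 0.0]
wrist_force: [0.1, -0.6, -0.7]
grip_width: 0.0379
```

Run:
```python
from h import *
o=env.observe();print(o['eef_pos'],o['eef_rot'],o['wrist_force'],o['grip_width'])
snap('wrist','w3')
im=cv2.imread('pics/w3.png');cv2.imwrite('pics/z3.png',cv2.resize(im[120:280,80:420],(765,360),interpolation=cv2.INTER_CUBIC))
```

```text
[ 0.50536031 -0.35103104  0.17437781] [-2.74940124e+00 -1.51888864e+00  3.83589301e-04] [ 0.09327605 -0.55381667 -0.68953392] 0.03786232187203641
```

View pics/z3.png

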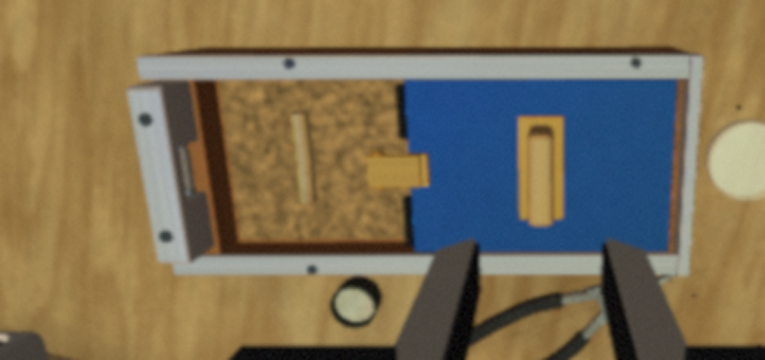

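The bar lies flat in the bay (zoom (302,158)); the handle (541,170) is centred between the fingers. Descend and pinch; the travel estimate alongside.

Emit:
drive_tool:
  fingers: [0.4, 0.4, 0.4, 0.4, 0.4, 0.4]
  travel:
    - [0, 0, -0.03]
    - [0, 0, -0.035]
    - [0, 0, -0.025]
    - [0, 0, -0.015]
    - [0, 0, 0]
    - [0, 0, 0]
  delta_rot:
    - [0, 0, 0]
    - [0, 0, 0]
    - [0, 0, 0]
    - [0, 0, 0]
    - [0, 0, 0]
    - [0, 0, 0]

```text
time_s: 10.35
eef_pos: [0.5062, -0.3517, 0.0705]
eef_rot: [2.749, 1.518, 0.001]
wrist_force: [0.6, 0.3, 0.2]
grip_width: 0.0375
```

Run:
```python
from h import *
y=np.array([-.848,.530,0])
f=lambda u,v,z:ray('w3',(80+u/2.25,120+v/2.25),z)@y*1e3
print('face',f(176,175,.076),'buffer',f(399,125,.054),f(408,210,.054),'tongue',f(366,170,.062),'handle',f(541,175,.083))
```

```text
face -445.75923643029415 buffer -545.3871707571448 -547.1476626734805 tongue -529.8006240234868 handle -614.6208808854199
```

Emit:
drive_tool:
  fingers: [0.4, 0.4, 0, 0, 0, 0, 0]
  travel:
    - [0, 0, -0.003]
    - [0, 0, 0]
    - [0, 0, 0]
    - [0, 0, 0]
    - [0, 0, 0]
    - [0, 0, 0]
    - [0, 0, 0]
  delta_rot:
    - [0, 0, 0]
    - [0, 0, 0]
    - [0, 0, 0]
    - [0, 0, 0]
    - [0, 0, 0]
    - [0, 0, 0]
    - [0, 0, 0]

```text
time_s: 11.05
eef_pos: [0.5059, -0.3514, 0.0663]
eef_rot: [-2.75, -1.519, 0.0]
wrist_force: [-0.5, 0.5, 1.3]
grip_width: 0.0116
```

Emit:
drive_tool:
  fingers: [0, 0, 0, 0, 0, 0, 0, 0]
  travel:
    - [-0.00424, 0.00265, 0]
    - [-0.00848, 0.0053, 0]
    - [-0.00848, 0.0053, 0]
    - [-0.00848, 0.0053, 0]
    - [-0.00848, 0.0053, 0]
    - [-0.00848, 0.0053, 0]
    - [-0.00848, 0.0053, 0]
    - [-0.00424, 0.00265, 0]
  delta_rot:
    - [0, 0, 0]
    - [0, 0, 0]
    - [0, 0, 0]
    - [0, 0, 0]
    - [0, 0, 0]
    - [0, 0, 0]
    - [0, 0, 0]
    - [0, 0, 0]

```text
time_s: 11.85
eef_pos: [0.4456, -0.3137, 0.0663]
eef_rot: [-2.75, -1.519, 0.0]
wrist_force: [2.0, -2.0, -0.1]
grip_width: 0.0118
```

Emit:
drive_tool:
  fingers: [0, 0, 0, 0, 0, 0, 0]
  travel:
    - [-0.00339, 0.00212, 0]
    - [-0.00339, 0.00212, 0]
    - [-0.00339, 0.00212, 0]
    - [-0.00254, 0.00159, 0]
    - [-0.0017, 0.00106, 0]
    - [0, 0, 0]
    - [0, 0, 0]
  delta_rot:
    - [0, 0, 0]
    - [0, 0, 0]
    - [0, 0, 0]
    - [0, 0, 0]
    - [0, 0, 0]
    - [0, 0, 0]
    - [0, 0, 0]

```text
time_s: 12.55
eef_pos: [0.4318, -0.3051, 0.0663]
eef_rot: [-2.749, -1.519, 0.001]
wrist_force: [-1.2, 0.7, 3.4]
grip_width: 0.0116
```

Emit:
drive_tool:
  fingers: [0, 0, 0, 0, 0]
  travel:
    - [-0.00085, 0.00053, 0]
    - [-0.00085, 0.00053, 0]
    - [-0.00085, 0.00053, 0]
    - [-0.00085, 0.00053, 0]
    - [0, 0, 0]
  delta_rot:
    - [0, 0, 0]
    - [0, 0, 0]
    - [0, 0, 0]
    - [0, 0, 0]
    - [0, 0, 0]

```text
time_s: 13.05
eef_pos: [0.4287, -0.3032, 0.0663]
eef_rot: [2.75, 1.519, 0.0]
wrist_force: [1.3, -0.5, 2.8]
grip_width: 0.0118
```

Emit:
drive_tool:
  fingers: [0, 0]
  travel:
    - [-0.00085, 0.00053, 0]
    - [0, 0, 0]
  delta_rot:
    - [0, 0, 0]
    - [0, 0, 0]

```text
time_s: 13.25
eef_pos: [0.4279, -0.3027, 0.0663]
eef_rot: [2.75, 1.519, 0.0]
wrist_force: [0.9, -0.1, 1.7]
grip_width: 0.0117
```

Emit:
drive_tool:
  fingers: [0, 0]
  travel:
    - [-0.00085, 0.00053, 0]
    - [0, 0, 0]
  delta_rot:
    - [0, 0, 0]
    - [0, 0, 0]

```text
time_s: 13.45
eef_pos: [0.4272, -0.3022, 0.0663]
eef_rot: [2.75, 1.519, 0.0]
wrist_force: [2.3, -1.6, 2.0]
grip_width: 0.0116
```

Emit:
drive_tool:
  fingers: [0, 0]
  travel:
    - [-0.00085, 0.00053, 0]
    - [0, 0, 0]
  delta_rot:
    - [0, 0, 0]
    - [0, 0, 0]

```text
time_s: 13.65
eef_pos: [0.427, -0.3021, 0.0663]
eef_rot: [2.748, 1.518, 0.002]
wrist_force: [4.8, -1.9, 0.2]
grip_width: 0.0117
```

Emit:
drive_tool:
  fingers: [0, 0]
  travel:
    - [-0.00085, 0.00053, 0]
    - [0, 0, 0]
  delta_rot:
    - [0, 0, 0]
    - [0, 0, 0]

```text
time_s: 13.85
eef_pos: [0.4268, -0.302, 0.0664]
eef_rot: [2.747, 1.517, 0.003]
wrist_force: [6.1, -3.0, -0.7]
grip_width: 0.0118
```

Emit:
drive_tool:
  fingers: [0, 0]
  travel:
    - [-0.00042, 0.00026, 0]
    - [0, 0, 0]
  delta_rot:
    - [0, 0, 0]
    - [0, 0, 0]

```text
time_s: 14.05
eef_pos: [0.4266, -0.3019, 0.0664]
eef_rot: [2.746, 1.517, 0.003]
wrist_force: [6.6, -3.8, -1.1]
grip_width: 0.0113
```

Emit:
drive_tool:
  fingers: [0, 0]
  travel:
    - [-0.00042, 0.00026, 0]
    - [0, 0, 0]
  delta_rot:
    - [0, 0, 0]
    - [0, 0, 0]

```text
time_s: 14.25
eef_pos: [0.4264, -0.3017, 0.0664]
eef_rot: [2.746, 1.517, 0.004]
wrist_force: [6.7, -3.8, -1.4]
grip_width: 0.0119
```

Run:
```python
from h import *
snap('wrist','w4'); snap('top','top4')
im=cv2.imread('pics/w4.png');t=cv2.imread('pics/top4.png')
o=np.zeros((600,800,3),np.uint8);o[:400,:640]=im
o[400:600,:300]=cv2.resize(t[235:285,315:390],(300,200),interpolation=cv2.INTER_CUBIC)
o[400:600,300:750]=cv2.resize(im[110:210,0:225],(450,200),interpolation=cv2.INTER_CUBIC)
cv2.imwrite('pics/z4.png',o)
```

```text
(no output)
```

View pics/z4.png

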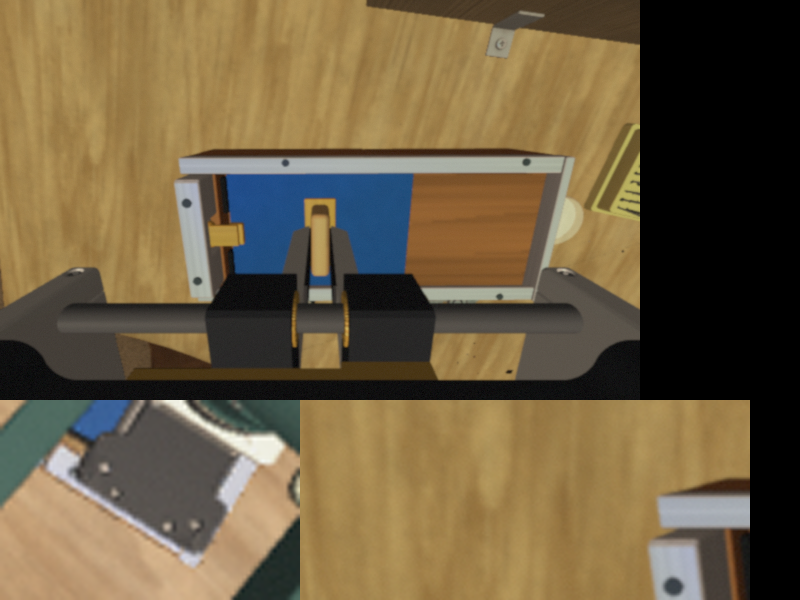

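The gap between hatch front (x≈227) and frame face (x≈216) is still open, so the resistance is the catch, not the buffer. I'll continue in fine steps.

Emit:
drive_tool:
  fingers: [0, 0, 0]
  travel:
    - [-0.00042, 0.00026, 0]
    - [-0.00042, 0.00026, 0]
    - [0, 0, 0]
  delta_rot:
    - [0, 0, 0]
    - [0, 0, 0]
    - [0, 0, 0]

```text
time_s: 14.65
eef_pos: [0.4257, -0.3013, 0.0664]
eef_rot: [2.746, 1.517, 0.004]
wrist_force: [7.7, -4.2, -2.2]
grip_width: 0.0116
```

Emit:
drive_tool:
  fingers: [0, 0]
  travel:
    - [-0.00042, 0.00026, 0]
    - [0, 0, 0]
  delta_rot:
    - [0, 0, 0]
    - [0, 0, 0]

```text
time_s: 14.85
eef_pos: [0.4252, -0.301, 0.0664]
eef_rot: [2.746, 1.517, 0.004]
wrist_force: [8.0, -4.1, -1.7]
grip_width: 0.012
```

Emit:
drive_tool:
  fingers: [0, 0]
  travel:
    - [-0.00042, 0.00026, 0]
    - [0, 0, 0]
  delta_rot:
    - [0, 0, 0]
    - [0, 0, 0]

```text
time_s: 15.05
eef_pos: [0.4245, -0.3006, 0.0664]
eef_rot: [2.747, 1.517, 0.003]
wrist_force: [6.8, -3.9, -0.7]
grip_width: 0.0118
```

Emit:
drive_tool:
  fingers: [0, 0]
  travel:
    - [-0.00042, 0.00026, 0]
    - [0, 0, 0]
  delta_rot:
    - [0, 0, 0]
    - [0, 0, 0]

```text
time_s: 15.25
eef_pos: [0.4237, -0.3, 0.0664]
eef_rot: [2.747, 1.518, 0.003]
wrist_force: [5.4, -2.1, -0.2]
grip_width: 0.0117
```

Emit:
drive_tool:
  fingers: [0, 0]
  travel:
    - [-0.00042, 0.00026, 0]
    - [0, 0, 0]
  delta_rot:
    - [0, 0, 0]
    - [0, 0, 0]

```text
time_s: 15.45
eef_pos: [0.4227, -0.2994, 0.0664]
eef_rot: [2.749, 1.518, 0.001]
wrist_force: [3.3, -1.8, 1.4]
grip_width: 0.0118
```

Emit:
drive_tool:
  fingers: [0, 0]
  travel:
    - [-0.00042, 0.00026, 0]
    - [0, 0, 0]
  delta_rot:
    - [0, 0, 0]
    - [0, 0, 0]

```text
time_s: 15.65
eef_pos: [0.4212, -0.2985, 0.0664]
eef_rot: [-2.749, -1.519, 0.001]
wrist_force: [1.6, -0.2, 3.0]
grip_width: 0.0118
```

Emit:
drive_tool:
  fingers: [0, 0]
  travel:
    - [-0.00042, 0.00026, 0]
    - [0, 0, 0]
  delta_rot:
    - [0, 0, 0]
    - [0, 0, 0]

```text
time_s: 15.85
eef_pos: [0.4205, -0.2981, 0.0663]
eef_rot: [-2.749, -1.518, 0.001]
wrist_force: [0.2, 1.3, 5.0]
grip_width: 0.0117
```

Emit:
drive_tool:
  fingers: [0, 0]
  travel:
    - [-0.00042, 0.00026, 0]
    - [0, 0, 0]
  delta_rot:
    - [0, 0, 0]
    - [0, 0, 0]

```text
time_s: 16.05
eef_pos: [0.4205, -0.2981, 0.0664]
eef_rot: [-2.75, -1.519, 0.0]
wrist_force: [-0.1, 0.2, 5.1]
grip_width: 0.0118
```

Emit:
drive_tool:
  fingers: [0, 0]
  travel:
    - [-0.00042, 0.00026, 0]
    - [0, 0, 0]
  delta_rot:
    - [0, 0, 0]
    - [0, 0, 0]

```text
time_s: 16.25
eef_pos: [0.4204, -0.298, 0.0663]
eef_rot: [2.75, 1.519, 0.0]
wrist_force: [1.8, -0.4, 5.0]
grip_width: 0.0118
```

Home: travel stopped at 100.6 mm and force has started to rise on the buffer. Release and lift.

Emit:
drive_tool:
  fingers: [0.35, 0.35, 0.35, 0.35, 0.35, 0.35, 0.35, 0.35]
  travel:
    - [0, 0, 0]
    - [0, 0, 0]
    - [0, 0, 0]
    - [0, 0, 0.01]
    - [0, 0, 0.03]
    - [0, 0, 0.04]
    - [0, 0, 0.04]
    - [0, 0, 0]
  delta_rot:
    - [0, 0, 0]
    - [0, 0, 0]
    - [0, 0, 0]
    - [0, 0, 0]
    - [0, 0, 0]
    - [0, 0, 0]
    - [0, 0, 0]
    - [0, 0, 0]

```text
time_s: 17.05
eef_pos: [0.423, -0.3004, 0.1941]
eef_rot: [2.739, 1.513, 0.007]
wrist_force: [0.1, -0.6, 0.2]
grip_width: 0.0331
```

Run:
```python
from h import *
o=env.observe();print(o['eef_pos'],o['wrist_force'],o['grip_width'])
snap('wrist','w5')
im=cv2.imread('pics/w5.png');cv2.imwrite('pics/z5.png',cv2.resize(im[110:290,180:540],(800,400),interpolation=cv2.INTER_CUBIC))
```

```text
[ 0.42299218 -0.30036311  0.1940982 ] [ 0.08442499 -0.55642271  0.16726482] 0.03305999118328132
```

View pics/z5.png

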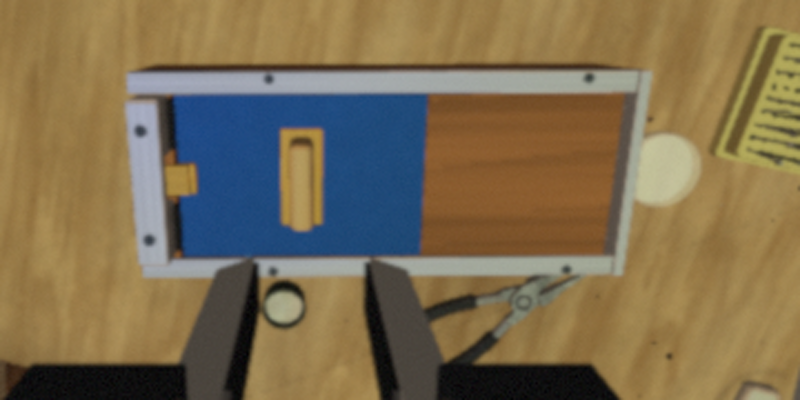

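The hatch is shut: its front sits at the frame face (x≈172), the tongue is in the catch at (180,178) and the cup, pliers and pot look untouched. Quick numeric check of the handle shift, then hand in.

Run:
```python
from h import *
y=np.array([-.848,.530,0])
p=ray('w5',(180+301/800*360,110+185*.45),.083);q=ray('w3',(80+541/2.25,120+175/2.25),.083)
print(p,(p-q)@y*1e3)
t=cv2.imread('pics/top0.png')
for n,uv,z in[('pot',(412,153),.016),('cup',(394,257),.017),('pl',(428.5,199),.008)]:
    w=ray('top0',uv,z);print(n,(proj('w5',w)-[180,110])/.45)
job_done()
```

```text
[ 0.42162615 -0.29541339  0.083     ] 100.51280515586362
pot [660.27582232 171.54651272]
cup [282.95924299 308.91010474]
pl [525.32145296 301.79721541]
the job is handed in; nothing more can be done
```

I laid the brass bar in the bay, pushed the hatch past the catch until it was home, and handed the job in at about 17 s of the 70 s allowed.

- **Bar:** I lowered it until the floor pushed back with about 3–6 N, then opened the fingers. The wrist camera afterwards showed it lying flat in the bay, before the hatch covered it.
- **Hatch:** I pinched it by its handle and moved it in steps of 0.5–1 mm from the catch on. It needed about 9 N at the crest, then the force dropped away. Motion stopped at 100.6 mm, and I released after one further 0.5 mm step. The arm was then pushing with about 2 N; adding the catch's 4 N, I estimate 6 N on the buffer, which is not measured directly.
- **After release:** The camera put the handle 100.5 mm from its start, so the hatch stayed where I left it. The picture shows it against the end frame with its tongue in the catch.
- **Pot, cup and pliers:** All three appear where the first picture placed them, to within a few millimetres.

No check failed. My first estimates of the distance to home ranged from 100 to 103 mm, and the push settled it at the low end. At first the catch's force looked much like the buffer's, so I stopped and checked a picture, which showed the gap still open.

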